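# Open the bell-mouthed air valve with the flat screwdriver

### The job

The bench has two brass air valves; get the bell-mouthed one ready for a flute leak test: take the flat screwdriver from its stand and with it turn that valve's slotted screw a quarter turn clockwise, so that the slot lies in line with the valve's pipe. Then put the screwdriver back in its stand, upright with its collar resting flat on the stand, and let go. Do not touch the valves with the gripper, leave the narrow-tipped valve's screw as it is, and do not disturb the ring and the ferrule on the stand's tray.

Things in the scene. Friction and masses are not known exactly. Their poses are not given: they have to be found in the camera images.
- bell_valve: Valve to be opened, fixed: wood base 150 (x) x 66 (y) x 10 mm; brass pipe (20 mm diameter, axis 28 mm above the table) along x through a round upright brass housing 58 mm wide. The pipe ends at +x in a flared bell 50 mm wide, 102 mm from the centre, at -x in a thin stub, 87 mm from it. Origin on the table, under the housing's centre, on the screw's turning axis; z up.
- bell_screw (a joint): The bell valve's slotted brass screw, facing up in the housing, turning about the vertical through bell_valve's origin; rad, growing clockwise seen from above. 0: slot crosswise to the pipe (along the valve's y); 1.571: in line with it. Starts near 0 (-0.1 to 0.25); stops at -0.15 and 1.87, a little past in line. Stays where it is left; friction 0.07 N m.
- bell_valve_top (a point): Centre of the bell valve's screw face, 51 mm above the table. Face 46 mm across, in a rim 2 mm higher. Slot through the centre: 30 mm long with closed ends, 5 mm wide, 9 mm deep (floor 42 mm above the table), long edges bevelled at 45 degrees to 10 mm wide at the face. The driver's blade has about 0.07 rad of play in it either way.
- bell_slot_end (a point): Point on the bell valve's screw that turns with it: on the slot's centre line at face height, 13 mm from the axis (on the valve's +y side when the joint reads 0). Its axes are the screw's: y along the slot.
- tip_valve: The other valve, to be left alone, fixed: same size and build as the bell valve and the same kind of slotted screw, but its pipe ends at +x in a narrow tapered tip (9 mm wide) in place of the bell. Origin on the table under the centre of the housing, x along the pipe.
- tip_screw (a joint): The narrow-tipped valve's slotted screw, same measure as bell_screw (rad, 0: slot crosswise). To be left as it is.
- tip_slot_end (a point): Point on the narrow-tipped valve's screw, on the slot's centre line, 13 mm from the axis; turns with it.
- stand: Screwdriver stand, fixed: wood tray 190 (x) x 80 (y) x 10 mm with a pine bridge in the middle, 60 x 60 mm, top 76 mm above the table, with a 29 mm round hole through its 12 mm thick top. Origin on the table under the hole's centre. The ebony ring and the ferrule stand on the tray, one each side of the bridge.
- stand_seat (a point): Centre of the stand's hole, level with the bridge top, 76 mm above the table.
- driver: Flat screwdriver, 134 mm long, 0.12 kg, upright in the stand, blade down, at any yaw. Origin: centre of the blade's tip; z up the handle. Blade 22 mm wide (y), 3.4 mm thick (x), 25 mm long, its lowest 3 mm 21 x 2 mm; shank 10 mm diameter. Flat-sided bamboo handle from 64 to 134 mm, 20 mm (x) by 34 mm (y): wide along the blade's width. Grip it across the 20 mm.
- driver_collar (a point): Centre of the underside of the driver's round brass collar (40 mm diameter, 6 mm thick), 58 mm above the blade's tip. In the stand the collar rests on the bridge top with this point on stand_seat; the tip is then 18 mm and the handle's top 152 mm above the table.
- ebony_ring: Bystander: polished black ring 38 mm across, 16 mm high, on the stand's tray. Origin at its underside.
- ferrule: Bystander: dented copper ferrule 32 mm across, 34 mm high, on the stand's tray. Origin at its underside.
Not all that is in view belongs to the job. What is shaped like the driver but green or pink is not meant. What is shaped like the bell_valve but purple is not meant.

How it is judged:
By the outcome, as a careful person would: the job done as asked, in the order asked, and still so for the second after the job is handed in, with the robot touching nothing.
It also fails if it takes over 69 s, if anything falls off the work surface, if the arm or the gripper's body presses on something with over 40 N, if the wrist force passes 120 N, or if a joint passes its speed limit or range.

### The arm

A 7-joint arm with a two-finger parallel gripper is mounted at the origin on the work surface. World frame = base frame: x ahead of the robot, y to its left, z up, the work surface at z = 0. Lengths are in m, angles in rad, forces in N, time in s.
With the tool pointing down it reaches from about 0.425 to 0.875 m from the base axis. Payload 8.4 kg.
Tool frame: the origin (TCP) lies on the centre line of the jaws, within the pads' length; the fingertips stand 8 mm ahead of it and the grasp point (between the pads) lies 11 mm behind it (ctrl.tip_extent is the distance from the TCP to the fingertips, in m); z points along the fingers, y is the direction in which the jaws open and shut (so a half turn about z gives the same grasp; the last joint's range is limited). The gripper opens to 87 mm and grips with 3 to 60 N. Pads are 19 mm wide; open, the fingers measure 117 mm over their backs; the gripper's body (75 mm by 190 mm) begins 51 mm behind the grasp point.
Start: joints at [1.079, 0.333, 0.04, 1.465, -0.013, 1.343, -0.059], TCP at [0.249, -0.6, 0.231] pointing down, gripper open.
Joint ranges: [-2.58, 2.58], [-0.38, 2.09], [-1.3, 1.39], [0.25, 2.4], [-1.5, 4.64], [0.08, 2.09], [-2.65, 2.65]. Speed limits (rad/s): [2.22, 2.22, 2.79, 2.79, 3.14, 3.14, 3.14].

### API

Orientations are given as a 3x3 rotation matrix whose columns are the frame's x, y, z axes.
In Python, from bench import ctrl, get_image, camera_model gives the robot as it stands.
- The arm moves only by the tool send_rows, never from a script. Its argument "rows" is text: rows parted by semicolons, each of 5 numbers parted by spaces: the closure in counts, from 0 (fully open) to 255 (shut), then the shift along the tool's x, y, z in cm, then the turn about the tool's z in rad. A call has 1 to 12 rows; each row is the pose to reach, as a shift and turn from the pose measured when the call began, along the tool's axes at that moment; what a row does not reach only later rows make up. A row lasts 1/8 s, in which the tool goes at most 62.5 mm and 10.7 degrees, less where a joint would pass 70% of its speed; a pose out of reach is approached as far as the arm can. A call with a gripper value outside its range is refused whole. The fingers move at their own pace and stop on an object; "newtons" is the grip in N (left out, the last holds). Time passes only in rows, so rows that repeat a pose let the fingers close. It gives the time, the measured TCP pose, the force and the opening at its end, in the units of the state.
- ctrl.get_state(): the state, without advancing time (a new reading comes with each control period).
- get_image(name): name is "side" or "top" or "wrist"; returns (picture, depth): 480x640x3 uint8, red, green, blue; 480x640 float32, m along the optical axis (not along the pixel's ray), 0 where there is no reading.
- camera_model(name): a dict with "fx", "fy", "cx", "cy" (pixels), "xyz" and "orientation" of the camera in the world. Camera axes: x right, y down, z forward; pixel columns grow to the right and rows downward; lengths in m; the calibration is good to about 2 mm. The wrist camera is an equidistant fisheye: a pixel r from the principal point sees the ray r / f radians off the axis. A picture is of the moment at which its call begins: read the wrist's pose just before it. camera_model takes no time and is no camera call; for the wrist camera it gives the pose at the moment of the call.
- ctrl.job_done(): hands the job in, once; it reports no verdict.
The state is a dict: "clock": time; "joint_pos": joint angles; "joint_velocities": joint speeds; "joint_efforts": joint torques, N m; "position": TCP position; "tool_rot": TCP orientation; "ft_force": force on the tool from outside, world axes, zero at the start; "wrist_torque": the same for the moment, N m; "opening": finger opening in m.
Only numpy, scipy, OpenCV 4.12 (cv2) and the standard library are available. Lean on these libraries where they do the work, as an engineer would, in place of code of your own. Each camera call takes 0.05 s, during which the arm holds its last target.

## Working session

There is one attempt and no reset: what is moved stays moved. The work goes in short steps, Python scripts to look and compute and a tool call to move; the robot and the scene stay as the last step left them, time stands still between calls to the robot, and variables do not carry over. Pictures are saved under pics/ and viewed, and the job is handed in when it is done.

Besides the shell and the picture viewer there is one more tool, called after "Call:" in YAML: its name, and indented under it one key for each argument. send_rows: Moves the arm, as the interface text tells. Its arguments: {"type":"object","properties":{"rows":{"type":"string"},"newtons":{"type":"number"}},"required":["rows"]}

```bash
mkdir -p pics; ls; python3 - <<'E'
from bench import ctrl,get_image,camera_model
import cv2,numpy as np
for n in("top","side"):
    p,d=get_image(n); cv2.imwrite(f"pics/{n}0.png",p[...,::-1]); np.save(f"pics/{n}0.npy",d)
    print(n,camera_model(n))
print(ctrl.get_state())
E
```

```text
pics
top {'fx': 512.5786123579717, 'fy': 512.5786123579717, 'cx': 321.4583434878735, 'cy': 245.48897426657044, 'xyz': array([0.36637619, 0.06500793, 1.26838828]), 'orientation': array([[-0.01343415, -0.99871772,  0.04881026],
       [-0.99986323,  0.01388844,  0.00898004],
       [-0.00964642, -0.04868294, -0.9987677 ]])}
side {'fx': 433.4244566804018, 'fy': 433.4244566804018, 'cx': 315.9557546684841, 'cy': 245.71616767443012, 'xyz': array([ 0.38657026, -0.54431221,  0.51437924]), 'orientation': array([[ 0.99798461, -0.0408936 ,  0.04852253],
       [-0.06324271, -0.57826078,  0.81339709],
       [-0.00520405, -0.81482648, -0.57968158]])}
{'clock': 0.1, 'joint_pos': array([ 1.07879969,  0.33383378,  0.03988862,  1.4661452 , -0.01341699,
        1.34333453, -0.0585046 ]), 'joint_velocities': array([ 0.00051046, -0.00090962, -0.00059807, -0.00085316, -0.00068036,
       -0.00030254,  0.00155245]), 'joint_efforts': array([ 5.24925679e-03, -6.57809043e+01,  1.34098023e+00, -4.04708183e+01,
       -5.95463952e-02,  4.09902551e-02,  7.39013262e-05]), 'position': array([ 0.24862049, -0.6001307 ,  0.22977102]), 'tool_rot': array([[ 9.23856722e-01,  3.82737971e-01, -6.34532821e-04],
       [ 3.82738488e-01, -9.23855799e-01,  1.30900609e-03],
       [-8.52104926e-05, -1.45219421e-03, -9.99998942e-01]]), 'ft_force': array([ 0.36924447, -0.50686773,  0.99529544]), 'wrist_torque': array([0.01411436, 0.02346119, 0.01219858]), 'opening': 0.0867688345345582}
```

View pics/top0.png

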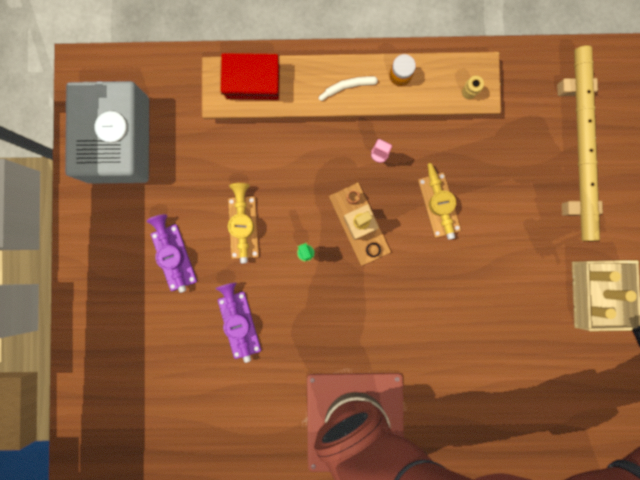

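View pics/side0.png

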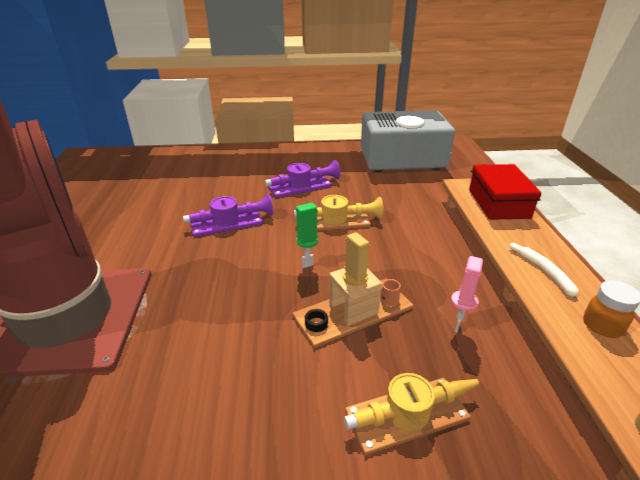

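```bash
cat > h.py <<'E'
import numpy as np,cv2
from bench import ctrl,get_image,camera_model
def ray(m,u,v,fish=False):
    x=np.array([(u-m['cx'])/m['fx'],(v-m['cy'])/m['fy']])
    if fish:
        r=np.linalg.norm(x); d=np.array([*(x/max(r,1e-9)*np.sin(r)),np.cos(r)])
    else: d=np.array([*x,1.])
    return m['orientation']@d
def at_z(m,u,v,z,fish=False):
    d=ray(m,u,v,fish); o=np.array(m['xyz']); return o+d*(z-o[2])/d[2]
def dep(m,u,v,d):
    x=np.array([(u-m['cx'])/m['fx'],(v-m['cy'])/m['fy'],1.]); return m['orientation']@(x*d)+m['xyz']
def crop(p,x0,y0,w,h,s,name):
    c=cv2.resize(p[y0:y0+h,x0:x0+w],None,fx=s,fy=s,interpolation=cv2.INTER_CUBIC); cv2.imwrite(name,c)
E
python3 - <<'E'
from h import *
t=cv2.imread("pics/top0.png")
a=cv2.resize(t[175:270,205:275],None,fx=6,fy=6,interpolation=2)
b=cv2.resize(t[175:270,325:395],None,fx=5.5,fy=6,interpolation=2)
cv2.imwrite("pics/c1.png",np.hstack([a,b])[:600])
s=cv2.imread("pics/side0.png"); crop(s,280,170,130,175,4,"pics/c2.png") 
crop(s,310,220,110,110,5,"pics/c2.png")
m=camera_model('top')
for n,u,v,z in[('bell',240,226,.052),('stub',244,259,.028),('horn',239,187,.028),('tip',443,203,.052),('stand ring',374,250,.026),('ferr',355,197,.044),('dr',363,223,.152),('grn',306,252,.134),('pink',381,151,.134)]:print(n,at_z(m,u,v,z).round(4))
E
```

```text
bell [0.475  0.2695 0.052 ]
stub [0.3968 0.2643 0.028 ]
horn [0.5727 0.2754 0.028 ]
tip [ 0.523  -0.2147  0.052 ]
stand ring [ 0.4144 -0.051   0.026 ]
ferr [ 0.5417 -0.0061  0.044 ]
dr [ 0.4688 -0.0163  0.152 ]
grn [0.4079 0.1096 0.134 ]
pink [ 0.6312 -0.0606  0.134 ]
```

View pics/c1.png

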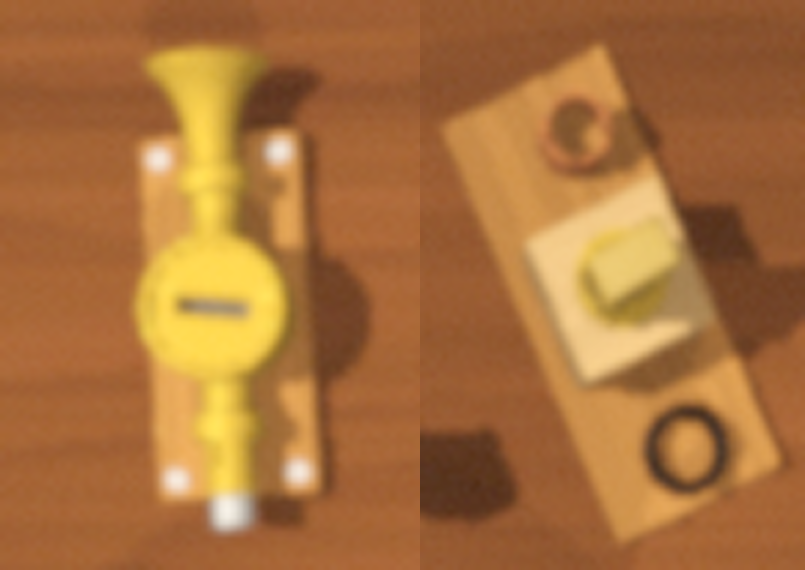

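View pics/c2.png

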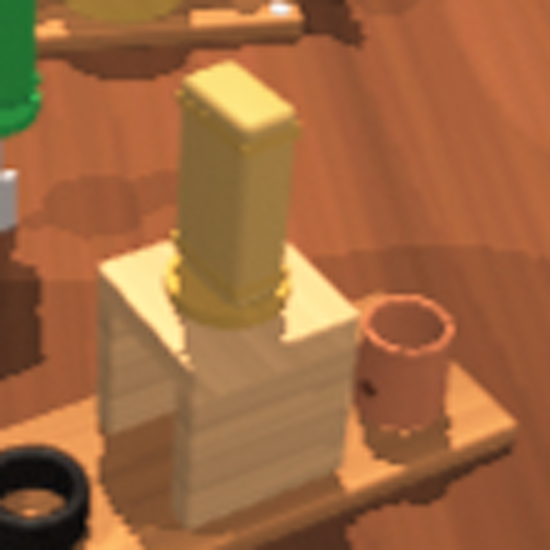

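Call:
send_rows:
  rows: "0 2 -2 -3 -0.15; 0 6 -6.4 -6 -0.3; 0 10 -10.7 -7 -0.45; 0 14 -15 -7 -0.62; 0 18 -19.2 -7 -0.79; 0 22 -23.5 -7 -0.96; 0 26 -27.7 -7 -1.13; 0 30 -32 -7 -1.3; 0 34 -36.3 -7 -1.47; 0 38 -40.5 -7 -1.64; 0 42.7 -45.5 -7 -1.82; 0 42.7 -45.5 -7 -2.0"

```text
clock: 1.6
position: [0.4696, -0.0114, 0.3003]
tool_rot: [[-0.741, 0.671, -0.001], [0.671, 0.741, 0.002], [0.002, 0.002, -1.0]]
ft_force: [0.2, -2.2, 0.9]
opening: 0.0873
```

Call:
send_rows:
  rows: "0 0 0 0 -0.15; 0 0 0 0 -0.3; 0 0 0 0 -0.3; 0 0 0 0 -0.3"

```text
clock: 2.1
position: [0.4695, -0.0116, 0.3002]
tool_rot: [[-0.905, 0.425, -0.001], [0.425, 0.905, 0.003], [0.002, 0.002, -1.0]]
ft_force: [-0.2, -0.5, 0.2]
opening: 0.0867
```

```bash
python3 - <<'E'
from h import *
s=ctrl.get_state();m=camera_model('wrist')
p,d=get_image('wrist');cv2.imwrite("pics/w1.png",p[...,::-1])
print(s['clock'],s['position'],s['tool_rot'],s['joint_pos'],m)
E
```

```text
2.1 [ 0.46945635 -0.01155294  0.30017122] [[-9.05115358e-01  4.25165391e-01 -7.60843470e-04]
 [ 4.25162424e-01  9.05113557e-01  2.52220790e-03]
 [ 1.76100525e-03  1.95940705e-03 -9.99996530e-01]] [ 0.51978978 -0.04303935 -0.56104122  1.74725764 -0.02569495  1.43148574
  1.09440308] {'fx': 371.64829954431775, 'fy': 371.64829954431775, 'cx': 323.4303838560066, 'cy': 236.2639197401732, 'xyz': array([0.40691604, 0.01750722, 0.45480829]), 'orientation': array([[ 0.42474213,  0.87608676,  0.22817999],
       [ 0.90531263, -0.41152446, -0.10515071],
       [ 0.0017805 ,  0.25123617, -0.96792418]])}
```

View pics/w1.png

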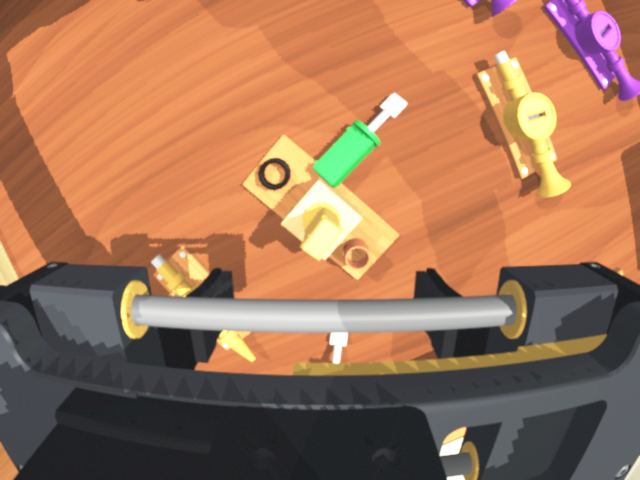

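```bash
cat >> h.py <<'E'
def proj(m,P,fish=False):
    c=m['orientation'].T@(np.asarray(P,float)-m['xyz'])
    if fish:
        r=np.hypot(c[0],c[1]); th=np.arctan2(r,c[2]); k=th/r
        return np.array([m['cx']+m['fx']*c[0]*k,m['cy']+m['fy']*c[1]*k])
    return np.array([m['cx']+m['fx']*c[0]/c[2],m['cy']+m['fy']*c[1]/c[2]])
E
python3 - <<'E'
from h import *
m=camera_model('wrist')
print(proj(m,[.469,-.0163,.152],1),proj(m,[.469,-.0115,.3],1))
p=cv2.imread("pics/w1.png"); crop(p,235,125,175,160,4.5,"pics/w1c.png")
E
```

```text
[317.71898569 226.90764273] [323.06911178 296.65620162]
```

View pics/w1c.png

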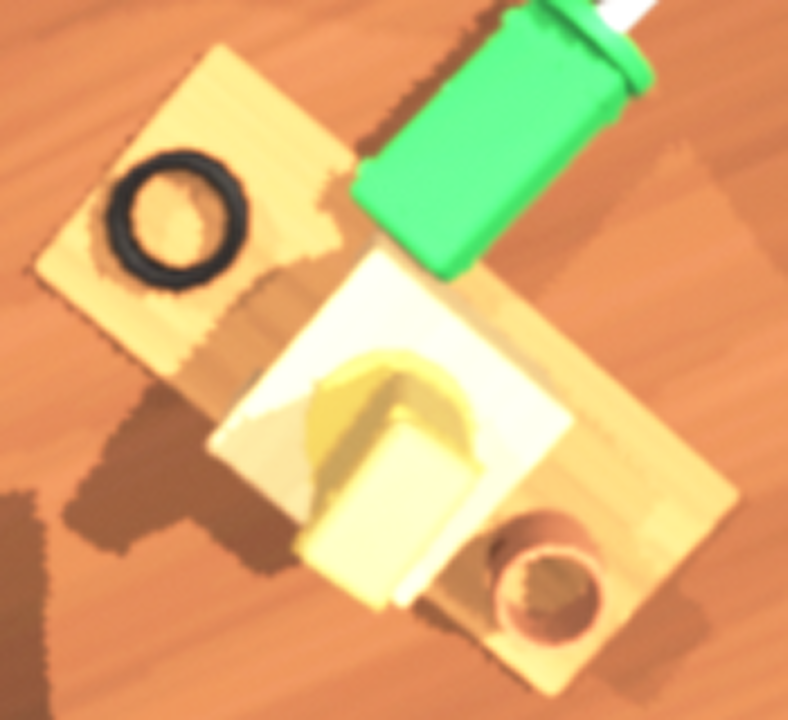

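```bash
python3 - <<'E'
from h import *
m=camera_model('wrist')
C=np.array([at_z(m,x/4.5+235,y/4.5+125,.152,1) for x,y in[(400,410),(483,467),(385,610),(298,550)]])
print(C.round(4),C.mean(0))
for a,b in[(0,1),(1,2),(2,3),(3,0)]:
    e=C[b]-C[a];print(np.linalg.norm(e),np.degrees(np.arctan2(e[1],e[0])))
# stand bridge top corners
B=np.array([at_z(m,x/4.5+235,y/4.5+125,.076,1) for x,y in[(378,250),(572,420),(395,605),(208,445)]]);print(B.round(4),B.mean(0))
for a,b in[(0,1),(1,2),(2,3),(3,0)]:
    e=B[b]-B[a];print(np.linalg.norm(e),np.degrees(np.arctan2(e[1],e[0])))
mt=camera_model('top')
C=np.array([at_z(mt,325+(x-420)/5.5,175+y/6,.152) for x,y in[(592,265),(655,217),(680,250),(610,303)]]);print(C.round(4),C.mean(0))
for a,b in[(0,1),(1,2),(2,3),(3,0)]:
    e=C[b]-C[a];print(np.linalg.norm(e),np.degrees(np.arctan2(e[1],e[0])))
E
```

```text
[[ 0.4628 -0.0077  0.152 ]
 [ 0.4792  0.0017  0.152 ]
 [ 0.4968 -0.0268  0.152 ]
 [ 0.479  -0.0366  0.152 ]] [ 0.47947635 -0.01734038  0.152     ]
0.018879342947570134 29.90973335263913
0.033458626532938164 -58.29090819412719
0.020272181301073954 -151.09950638492296
0.03308679927366944 119.32249780358458
[[ 0.4411 -0.0028  0.076 ]
 [ 0.4959  0.0212  0.076 ]
 [ 0.5192 -0.0352  0.076 ]
 [ 0.4653 -0.058   0.076 ]] [ 0.48040633 -0.01872048  0.076     ]
0.05978936696481967 23.62886495543266
0.06096122506741646 -67.51612111531604
0.058540638057910904 -157.01129497040398
0.06029500771883636 113.66139070670286
[[ 0.4774 -0.0018  0.152 ]
 [ 0.4946 -0.0271  0.152 ]
 [ 0.4824 -0.0368  0.152 ]
 [ 0.4635 -0.0087  0.152 ]] [ 0.47949345 -0.01859394  0.152     ]
0.0305987662024603 -55.822590603179584
0.015598472164502289 -141.5225986137294
0.033906680412064086 123.99338180551764
0.015592955927823764 26.295878857113014
```

Call:
send_rows:
  rows: "0 -0.4 0 0 0.15; 0 -0.8 -0.1 0 0.3; 0 -1.2 -0.15 2 0.45; 0 -1.2 -0.15 5 0.61; 0 -1.2 -0.15 9 0.61; 0 -1.2 -0.15 11 0.61; 0 -1.2 -0.15 11 0.61; 0 -1.2 -0.15 11 0.61"

```text
clock: 3.15
position: [0.4802, -0.0178, 0.1912]
tool_rot: [[-0.498, 0.867, 0.001], [0.867, 0.498, 0.002], [0.002, 0.002, -1.0]]
ft_force: [-0.2, -0.4, 0.7]
opening: 0.087
```

```bash
python3 - <<'E'
from h import *
s=ctrl.get_state();m=camera_model('wrist')
p,d=get_image('wrist');cv2.imwrite("pics/w2.png",p[...,::-1])
print(s['clock'],s['position'],np.degrees(np.arctan2(s['tool_rot'][1,0],s['tool_rot'][0,0])),s['joint_pos'])
np.save('pics/w2m.npy',m,allow_pickle=True)
p,d=get_image('side');cv2.imwrite("pics/s2.png",p[...,::-1])
E
```

```text
3.15 [ 0.48017931 -0.01776771  0.1912312 ] 119.86741876986254 [ 0.5187189   0.04819093 -0.58236065  1.89217726  0.02575735  1.20861213
  0.4490635 ]
```

View pics/w2.png

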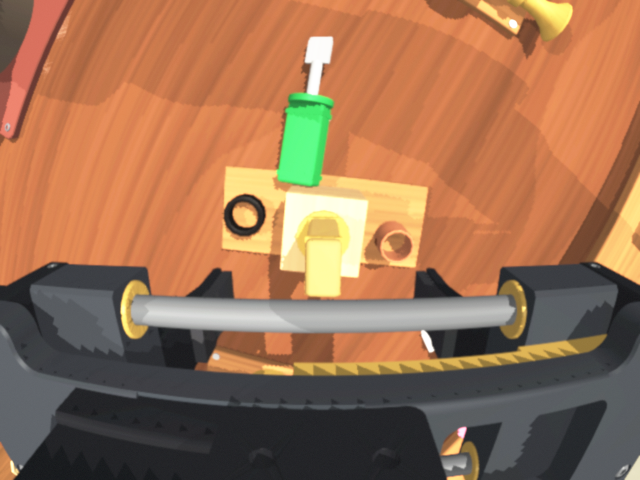

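View pics/s2.png

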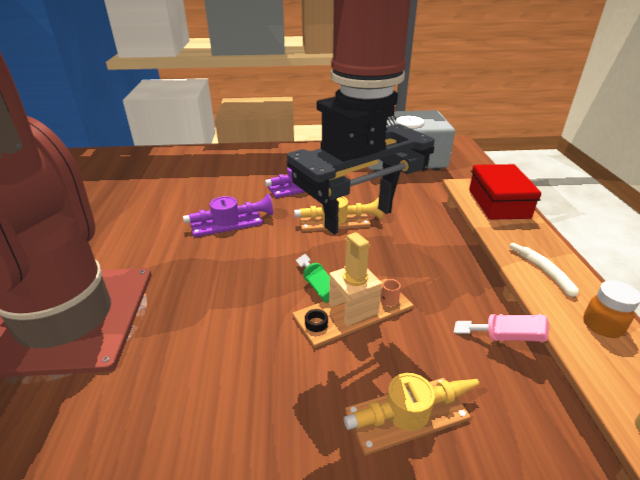

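Call:
send_rows:
  rows: "0 0 0 3 0; 0 0 0 6 0; 0 0 0 8 0; 0 0 0 9 0; 0 0 0 9 0; 0 0 0 9 0"

```text
clock: 4.0
position: [0.4812, -0.0175, 0.1024]
tool_rot: [[-0.498, 0.867, 0.003], [0.867, 0.498, 0.002], [0.0, 0.003, -1.0]]
ft_force: [-0.3, -0.1, 0.1]
opening: 0.0869
```

```bash
python3 - <<'E'
from h import *
s=ctrl.get_state()
print(s['clock'],s['position'])
p,d=get_image('side');crop(p[...,::-1],270,130,160,200,3,"pics/s3.png")
E
```

```text
4.0 [ 0.481151   -0.01754868  0.10240269]
```

View pics/s3.png

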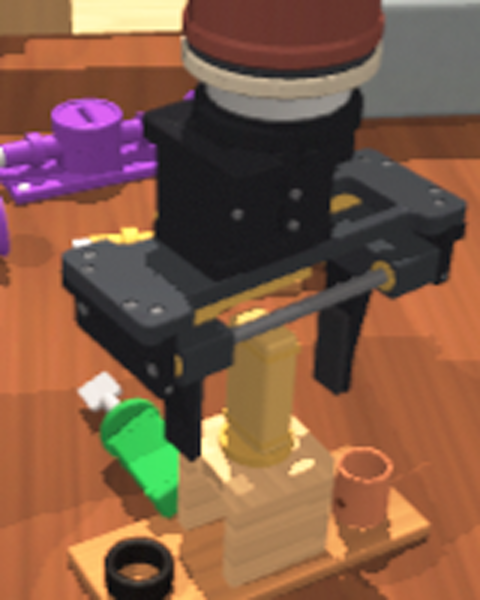

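Call:
send_rows:
  newtons: 40
  rows: "100 0 -0.15 0 0; 150 0 -0.15 0 0; 255 0 -0.15 0 0; 255 0 -0.15 0 0; 255 0 -0.15 0 0; 255 0 -0.15 0 0; 255 0 -0.15 0 0; 255 0 -0.15 0 0"

```text
clock: 5.05
position: [0.4799, -0.0183, 0.1024]
tool_rot: [[-0.498, 0.867, 0.003], [0.867, 0.498, 0.002], [0.0, 0.003, -1.0]]
ft_force: [0.4, 0.3, -0.2]
opening: 0.0198
```

Call:
send_rows:
  rows: "255 0 0 -2 0; 255 0 0 -5 0; 255 0 0 -9 0; 255 1 0.5 -12 0; 255 4 2 -13 0.1; 255 8 4 -13 0.25; 255 12 6.5 -13 0.4; 255 15 8 -13 0.52; 255 16.5 8.9 -13 0.61; 255 16.5 8.9 -13 0.61; 255 16.5 8.9 -13 0.61"

```text
clock: 6.42
position: [0.4745, 0.1677, 0.2325]
tool_rot: [[0.087, 0.996, 0.002], [0.996, -0.087, 0.001], [0.002, 0.002, -1.0]]
ft_force: [-0.2, -0.6, -1.0]
opening: 0.0196
```

```bash
python3 - <<'E'
from h import *
s=ctrl.get_state();m=camera_model('wrist')
p,d=get_image('wrist');cv2.imwrite("pics/w4.png",p[...,::-1])
print(s['clock'],s['position'],np.degrees(np.arctan2(s['tool_rot'][1,0],s['tool_rot'][0,0])),s['joint_pos'],s['opening'])
np.save('pics/w4m.npy',m,allow_pickle=True)
print(proj(m,[.475,.2695,.051],1))
p,d=get_image('side');cv2.imwrite("pics/s4.png",p[...,::-1])
E
```

```text
6.425 [0.47451834 0.16774499 0.23250693] 84.99927554615198 [ 0.30035268  0.08385843 -0.75798442  1.7816171   0.05954399  1.29675397
 -0.55913108] 0.019553159226987804
[313.93018803 105.80957454]
```

View pics/w4.png

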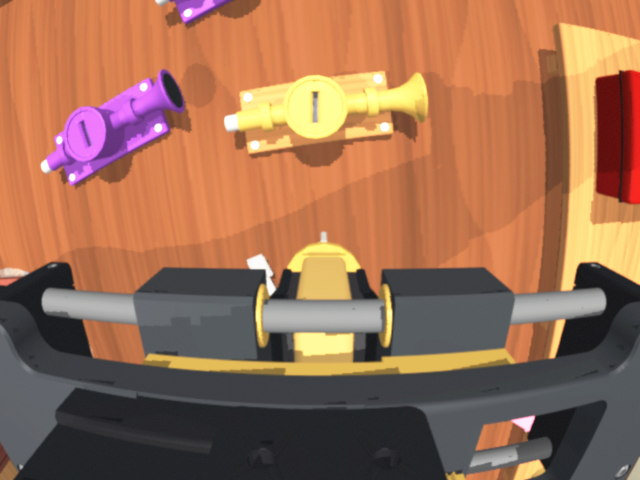

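View pics/s4.png

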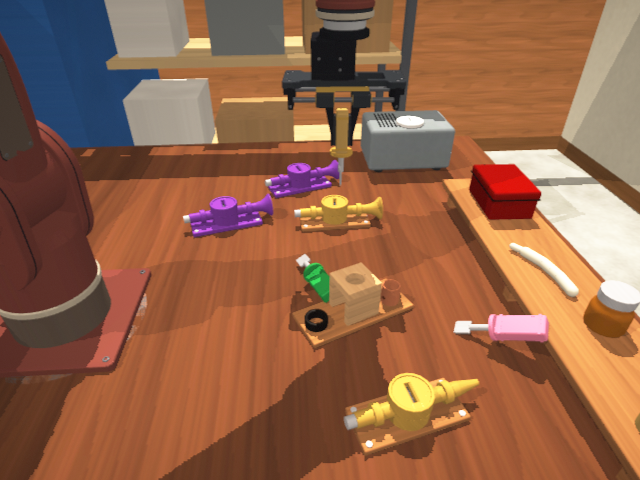

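```bash
python3 - <<'E'
from h import *
p=cv2.imread("pics/w4.png")
a=cv2.resize(p[60:160,220:440],None,fx=3.6,fy=3.6,interpolation=2)
cv2.imwrite("pics/w4a.png",a)
crop(p,275,65,80,80,7.5,"pics/w4b.png")
E
```

```text
(no output)
```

View pics/w4a.png

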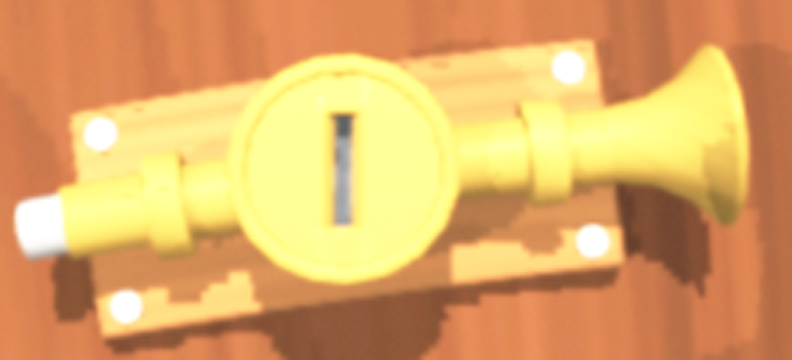

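View pics/w4b.png

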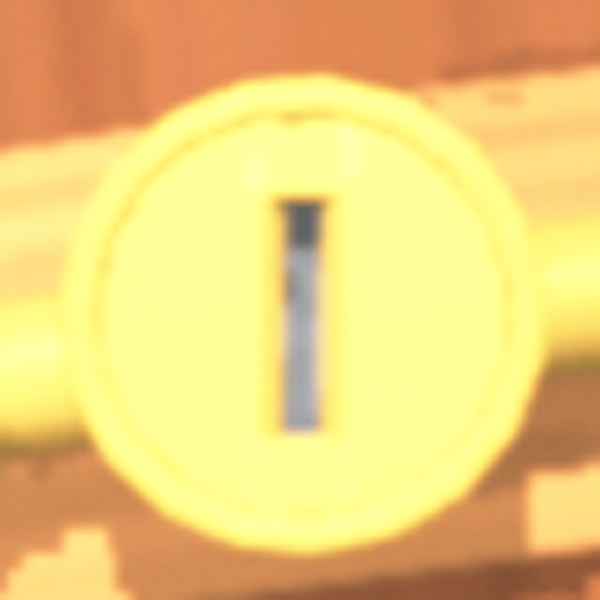

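```bash
python3 - <<'E'
from h import *
m=np.load('pics/w4m.npy',allow_pickle=True).item()
f=lambda x,y,z,x0,y0,s:at_z(m,x/s+x0,y/s+y0,z,1)
B=lambda x,y,z:f(x,y,z,275,65,7.5)
A=lambda x,y,z:f(x,y,z,220,60,3.6)
an=lambda a,b:np.degrees(np.arctan2(*(b-a)[:2][::-1]))
print('face c',B(301,316,.051),'rim',B(306,313,.053))
t,b=B(303,200,.051),B(301,430,.051);print('slot',t,b,(t+b)/2,np.linalg.norm(t-b),an(b,t))
S=[A(*q,.012) for q in[(100,134),(568,67),(125,307),(592,241)]]
print('studs',np.mean(S,0),an(S[0],S[1]),an(S[2],S[3]),an(S[2],S[0]),an(S[3],S[1]))
st,h=A(40,227,.028),A(735,138,.028);print('pipe',st,h,an(st,h),np.linalg.norm(st-h))
C=[A(*q,.010) for q in[(75,112),(594,40),(624,264),(104,337)]]
print('base',np.mean(C,0),an(C[0],C[1]),an(C[3],C[2]),an(C[3],C[0]),an(C[2],C[1]))
# driver tip
print('tip z', at_z(m,323.5,236,.2325-.0844,1), 'expected',ctrl.get_state()['position'])
mt=camera_model('top')
T=lambda x,y,z:at_z(mt,205+x/6,175+y/6,z)
print('top: rim',T(212,305,.053)); a,b=T(178,303,.051),T(247,309,.051);print(a,b,(a+b)/2,an(b,a))
S=[T(*q,.012) for q in[(158,160),(278,152),(175,482),(298,472)]];print(np.mean(S,0),an(S[2],S[0]),an(S[3],S[1]))
E
```

```text
face c [0.47596153 0.26819765 0.051     ] rim [0.47660393 0.2683151  0.053     ]
slot [0.47743033 0.28229801 0.051     ] [0.47475138 0.25442678 0.051     ] [0.47609086 0.2683624  0.051     ] 0.027999686160923663 84.509677589682
studs [0.4759899  0.26829203 0.012     ] 3.0589731757831493 3.0612884542355987 92.74077137194045 92.95295747697237
pipe [0.39306094 0.26429833 0.028     ] [0.58240318 0.2730595  0.028     ] 2.6492772682553953 0.1895448262670248
base [0.47677887 0.26850058 0.01      ] 2.8320020457572235 3.0371513438795663 91.82949588971847 92.77099221681196
tip z [0.47505075 0.1745418  0.1481    ] expected [0.47462787 0.16757186 0.23260674]
top: rim [0.47533402 0.26854771 0.053     ]
[0.4765046  0.28242099 0.051     ] [0.47371899 0.25495489 0.051     ] [0.47511179 0.26868794 0.051     ] 84.20887902742703
[0.47435731 0.26918611 0.012     ] 2.7309354767162457 3.1720543387316753
```

```bash
python3 - <<'E'
from h import *
p=cv2.imread("pics/w4.png")
crop(p,270,215,110,85,7,"pics/w4d.png")
p=cv2.imread("pics/s4.png"); crop(p,310,90,70,100,6,"pics/s4d.png")
m=np.load('pics/w4m.npy',allow_pickle=True).item()
s=ctrl.get_state();R=s['tool_rot'];P=s['position']
for q in[(.0105,.0844),(.011,.0814),(-.0105,.0844),(0.011,.0594)]:
    w=P+R[:,0]*q[0]+R[:,2]*q[1]; print(q,proj(m,w,1),proj(camera_model('side'),w))
for h in(.0264,.0204):
    w=P+R[:,2]*h; print('collar',proj(m,w,1),proj(camera_model('side'),w),proj(m,w+R[:,0]*.02,1))
E
```

```text
(0.0105, 0.0844) [324.11540485 230.68285138] [340.33587419 179.38903442]
(0.011, 0.0814) [324.12472986 231.03484232] [340.37097127 177.8038236 ]
(-0.0105, 0.0844) [324.03791978 260.82444216] [340.56958928 184.66802764]
(0.011, 0.0594) [324.18538117 239.87179336] [340.67373597 166.88349665]
collar [324.24349408 276.94132489] [341.28269444 152.33329497] [324.34814739 239.82589252]
collar [324.26609011 281.17918863] [341.37289806 149.11384505] [324.3753924  243.04768093]
```

View pics/w4d.png

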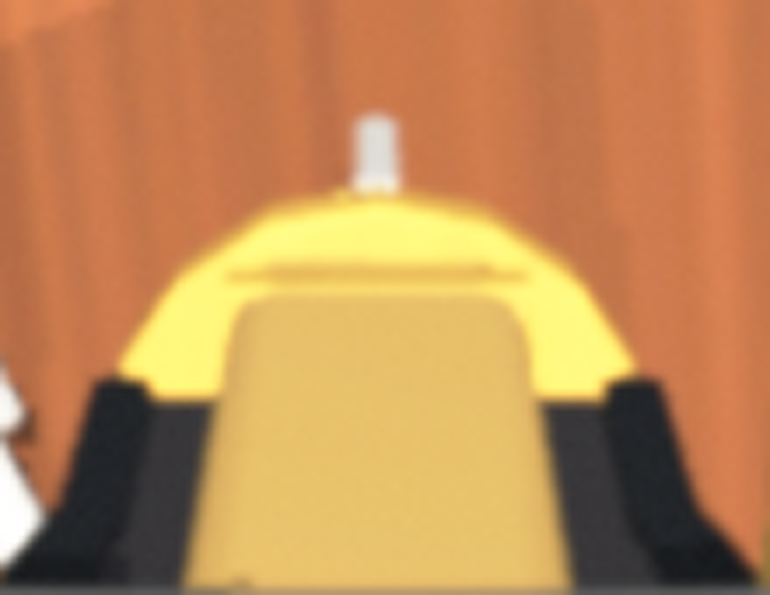

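View pics/s4d.png

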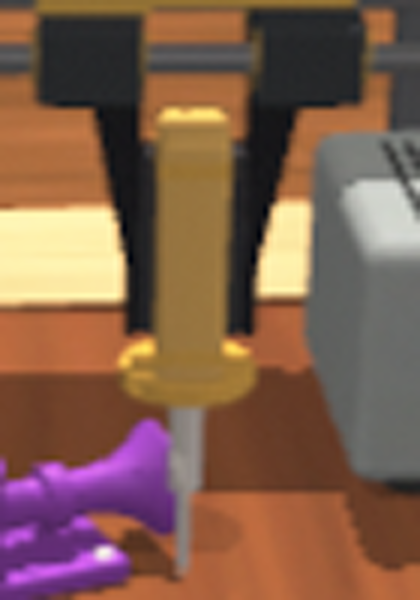

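Call:
send_rows:
  rows: "255 3 -0.2 0 0.01; 255 7 -0.5 0 0.01; 255 10.1 -0.74 0 0.01; 255 10.1 -0.74 3 0.01; 255 10.1 -0.74 6 0.01; 255 10.1 -0.74 8 0.01; 255 10.1 -0.74 8.5 0.01; 255 10.1 -0.74 8.5 0.01; 255 10.1 -0.74 8.5 0.01"

```text
clock: 7.65
position: [0.4771, 0.2692, 0.1489]
tool_rot: [[0.099, 0.995, 0.004], [0.995, -0.099, 0.002], [0.003, 0.004, -1.0]]
ft_force: [0.4, 0.2, -1.2]
opening: 0.0201
```

```bash
python3 - <<'E'
from h import *
s=ctrl.get_state();m=camera_model('wrist')
p,d=get_image('wrist');p=p[...,::-1];q,d=get_image('side');q=q[...,::-1]
np.save('pics/w5m.npy',m,allow_pickle=True);cv2.imwrite('pics/w5.png',p);cv2.imwrite('pics/s5.png',q)
a=cv2.resize(p[215:300,270:380],None,fx=4,fy=5);b=cv2.resize(q[140:225,290:380],None,fx=4,fy=5)
cv2.imwrite("pics/c5.png",np.hstack([a,b]))
print(s['clock'],s['position'],np.degrees(np.arctan2(s['tool_rot'][1,0],s['tool_rot'][0,0])))
E
```

```text
7.65 [0.47706005 0.2692386  0.14885489] 84.32981998833444
```

View pics/c5.png

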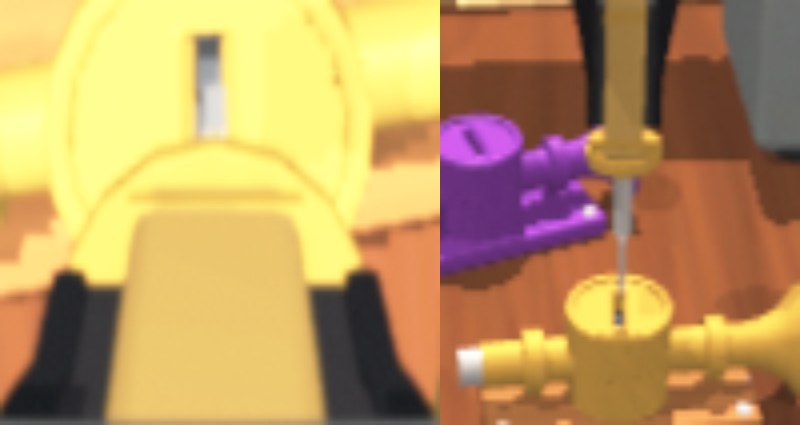

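Call:
send_rows:
  rows: "255 -0.05 -0.1 0.3 0; 255 -0.05 -0.1 0.6 0; 255 -0.05 -0.1 0.9 0; 255 -0.05 -0.1 1.2 0; 255 -0.05 -0.1 1.5 0; 255 -0.05 -0.1 1.5 0"

```text
clock: 8.5
position: [0.4758, 0.2687, 0.1333]
tool_rot: [[0.099, 0.995, 0.003], [0.995, -0.099, 0.002], [0.002, 0.003, -1.0]]
ft_force: [-0.5, -0.3, -1.2]
opening: 0.0198
```

Call:
send_rows:
  rows: "255 0 0 0.2 0; 255 0 0 0.4 0; 255 0 0 0.55 0; 255 0 0 0.55 0; 255 0 0 0.55 0"

```text
clock: 9.12
position: [0.4758, 0.2688, 0.1279]
tool_rot: [[0.099, 0.995, 0.003], [0.995, -0.099, 0.002], [0.002, 0.003, -1.0]]
ft_force: [-0.4, 0.0, -1.1]
opening: 0.0199
```

```bash
python3 - <<'E'
from h import *
s=ctrl.get_state();m=camera_model('wrist')
p,d=get_image('wrist');p=p[...,::-1];q,d=get_image('side');q=q[...,::-1]
a=cv2.resize(p[215:300,270:380],None,fx=4,fy=5);b=cv2.resize(q[140:225,290:380],None,fx=4,fy=5)
cv2.imwrite("pics/c6.png",np.hstack([a,b]))
print(s['clock'],s['position'],np.degrees(np.arctan2(s['tool_rot'][1,0],s['tool_rot'][0,0])),s['ft_force'],s['wrist_torque'],s['joint_pos'])
E
```

```text
9.125 [0.47580923 0.26879473 0.12787095] 84.33827497147834 [-0.42297815  0.00540677 -1.06044889] [-0.00161556 -0.01858519  0.034305  ] [ 0.10129984  0.2999319  -0.8062241   1.8152821   0.23961866  1.12287814
 -0.88548697]
```

View pics/c6.png

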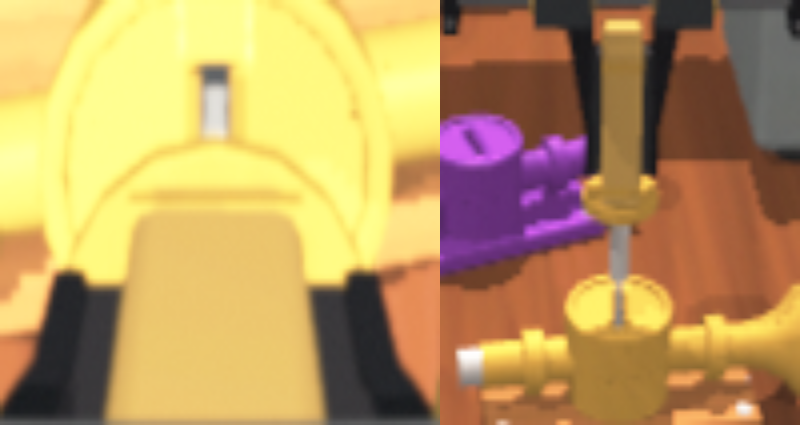

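Call:
send_rows:
  rows: "255 0 0 0 0.1; 255 0 0 0 0.22; 255 0 0 0 0.35; 255 0 0 0 0.48; 255 0 0 0 0.61; 255 0 0 0 0.74; 255 0 0 0 0.87; 255 0 0 0 1.0; 255 0 0 0 1.12; 255 0 0 0 1.24; 255 0 0 0 1.32; 255 0 0 0 1.32"

```text
clock: 10.72
position: [0.4759, 0.2686, 0.1279]
tool_rot: [[0.988, 0.152, 0.004], [0.152, -0.988, 0.002], [0.004, -0.001, -1.0]]
ft_force: [0.8, -0.5, -2.3]
opening: 0.0197
```

```bash
python3 - <<'E'
from h import *
s=ctrl.get_state();m=camera_model('wrist')
p,d=get_image('wrist');p=p[...,::-1];q,d=get_image('side');q=q[...,::-1]
cv2.imwrite('pics/w7.png',p)
a=cv2.resize(p[215:300,270:380],None,fx=4,fy=5);b=cv2.resize(q[140:225,290:380],None,fx=4,fy=5)
cv2.imwrite("pics/c7.png",np.hstack([a,b]))
print(s['clock'],s['position'],np.degrees(np.arctan2(s['tool_rot'][1,0],s['tool_rot'][0,0])),s['ft_force'],s['wrist_torque'],s['joint_pos'])
E
```

```text
10.725 [0.47591637 0.26861448 0.12788997] 8.739040837375233 [ 0.84924629 -0.54771369 -2.31463934] [-0.25814707 -0.18272133  0.1035896 ] [-0.06291865  0.25806067 -0.60752352  1.82243858  0.16478213  1.1073058
 -2.14665953]
```

View pics/c7.png

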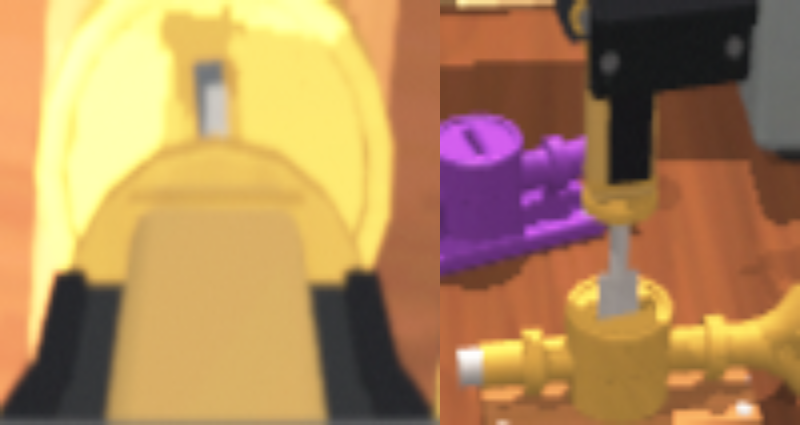

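Call:
send_rows:
  rows: "255 0 0 0 0.08; 255 0 0 0 0.14; 255 0 0 0 0.165; 255 0 0 0 0.165; 255 0 0 0 0.165"

```text
clock: 11.45
position: [0.4759, 0.2686, 0.1279]
tool_rot: [[1.0, -0.01, 0.004], [-0.01, -1.0, 0.002], [0.004, -0.002, -1.0]]
ft_force: [-0.2, -0.6, -0.8]
opening: 0.0196
```

```bash
python3 - <<'E'
from h import *
s=ctrl.get_state();m=camera_model('wrist')
p,d=get_image('wrist');p=p[...,::-1]
cv2.imwrite('pics/w8.png',p);np.save('pics/w8m.npy',m,allow_pickle=True)
crop(p,280,210,90,50,8,"pics/c8.png")
print(s['clock'],s['position'],np.degrees(np.arctan2(s['tool_rot'][1,0],s['tool_rot'][0,0])),s['ft_force'],s['wrist_torque'],s['joint_pos'])
E
```

```text
11.45 [0.47592281 0.26856578 0.12788276] -0.5738722884742292 [-0.1826319  -0.5604576  -0.76916811] [-0.252372   -0.05152845  0.06849849] [-0.08129928  0.2544591  -0.58574775  1.82327188  0.15741511  1.10604716
 -2.30336257]
```

View pics/c8.png

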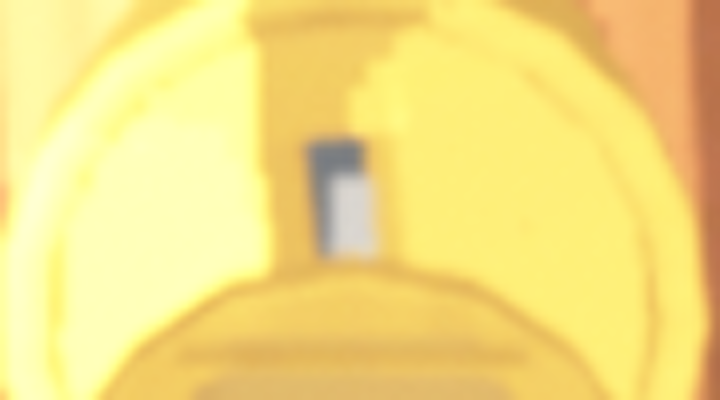

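Call:
send_rows:
  rows: "255 0 0 0 -0.03; 255 0 0 -0.5 -0.03; 255 0 0 -1 -0.03; 255 0 0 -2 -0.03; 255 0 0 -5 -0.03; 255 0 0 -9 -0.03; 255 -5 0 -10 -0.03; 255 -8 0 -10 -0.03; 255 -8 0 -10 -0.03; 255 -8 0 -10 -0.03"

```text
clock: 12.75
position: [0.3962, 0.2692, 0.2282]
tool_rot: [[1.0, 0.019, 0.005], [0.019, -1.0, 0.002], [0.005, -0.002, -1.0]]
ft_force: [-0.2, 0.7, -1.6]
opening: 0.0196
```

```bash
python3 - <<'E'
from h import *
s=ctrl.get_state();m=camera_model('wrist')
p,d=get_image('wrist');p=p[...,::-1]
cv2.imwrite('pics/w9.png',p);np.save('pics/w9m.npy',m,allow_pickle=True)
u,v=proj(m,[.476,.2685,.051],1).round().astype(int);print(u,v)
x0,y0=u-70,max(v-50,0);crop(p,x0,y0,140,115,5,"pics/c9.png");print(x0,y0)
print(s['clock'],s['position'],np.degrees(np.arctan2(s['tool_rot'][1,0],s['tool_rot'][0,0])),s['joint_pos'])
q,d=get_image('top');cv2.imwrite('pics/t9.png',q[...,::-1]);crop(q[...,::-1],205,175,75,95,6,"pics/t9c.png")
E
```

```text
326 130
256 80
12.75 [0.3962174  0.26916572 0.22820045] 1.115194007235176 [-0.05407703  0.01444548 -0.63410649  1.84505312  0.0107484   1.28003181
 -2.2424976 ]
```

View pics/c9.png

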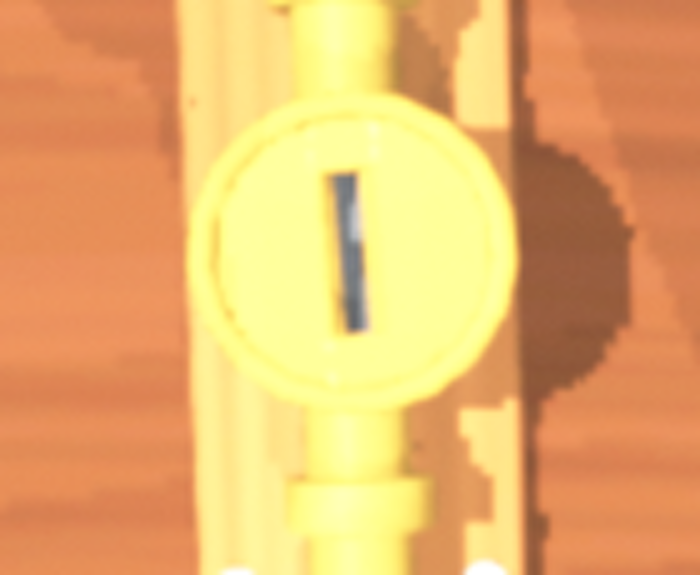

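View pics/t9c.png

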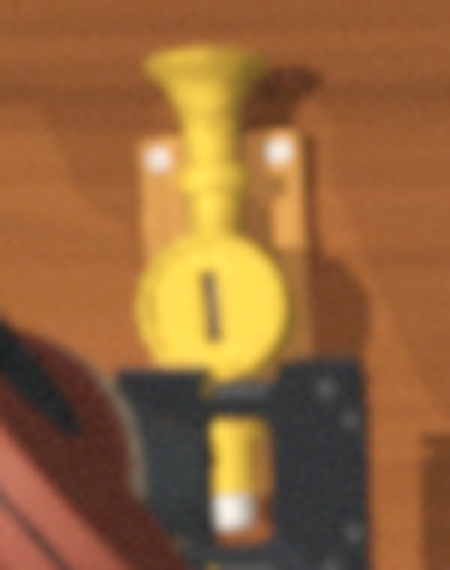

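```bash
python3 - <<'E'
from h import *
m=np.load('pics/w9m.npy',allow_pickle=True).item()
B=lambda x,y,z:at_z(m,256+x/5,80+y/5,z,1)
an=lambda a,b:np.degrees(np.arctan2(*(b-a)[:2][::-1]))
t,b=B(342,174,.051),B(357,331,.051);print('slot',an(b,t),(t+b)/2,np.linalg.norm(t-b))
l,r=[B(184,0,.01),B(200,570,.01)],[B(512,0,.01),B(524,400,.01)];print('base edges',an(l[1],l[0]),an(r[1],r[0]))
for f,mm,box,fish in(('pics/w9.png',m,(310,105,35,50),1),('pics/t9.png',camera_model('top'),(235,215,11,22),0)):
    p=cv2.imread(f);x,y,w,h=box;c=p[y:y+h,x:x+w].astype(float)
    k=np.clip(1-(c[...,2]-80)/140,0,1);k[k<.25]=0
    yy,xx=np.nonzero(k);W=k[yy,xx]
    P=np.array([at_z(mm,x+a,y+b,.048,fish)[:2] for a,b in zip(xx,yy)])
    mu=np.average(P,axis=0,weights=W);C=np.cov(P.T,aweights=W);e,V=np.linalg.eigh(C);v=V[:,1]*np.sign(V[0,1])
    print(f,len(W),mu,np.degrees(np.arctan2(v[1],v[0])),np.sqrt(e)*12**.5)
E
```

```text
slot 6.5435227454097635 [0.475278   0.26891488 0.051     ] 0.028223862341321775
base edges 2.410121189756216 3.0689298239890745
pics/w9.png 122 [0.47534417 0.26916521] 5.791361813207904 [0.00320863 0.02885483]
pics/t9.png 19 [0.47069709 0.27282203] -11.456011819947259 [0.00914728 0.04628892]
```

Call:
send_rows:
  rows: "255 4 0.1 0 -0.08; 255 7.97 0.2 0 -0.08; 255 7.97 0.2 0 -0.08; 255 7.97 0.2 3 -0.08; 255 7.97 0.2 6 -0.08; 255 7.97 0.2 8 -0.08; 255 7.97 0.2 8.3 -0.08; 255 7.97 0.2 8.3 -0.08"

```text
clock: 13.85
position: [0.4765, 0.269, 0.1455]
tool_rot: [[0.995, 0.099, 0.004], [0.099, -0.995, 0.002], [0.004, -0.002, -1.0]]
ft_force: [-0.4, 0.3, -0.1]
opening: 0.0198
```

Call:
send_rows:
  rows: "255 -0.06 0.03 0.3 0; 255 -0.06 0.03 0.6 0; 255 -0.06 0.03 0.9 0; 255 -0.06 0.03 1.2 0; 255 -0.06 0.03 1.4 0; 255 -0.06 0.03 1.4 0"

```text
clock: 14.6
position: [0.4759, 0.2686, 0.1313]
tool_rot: [[0.995, 0.099, 0.003], [0.099, -0.995, 0.002], [0.004, -0.002, -1.0]]
ft_force: [-0.4, -0.1, -1.5]
opening: 0.0197
```

Call:
send_rows:
  rows: "255 0 0 0.15 0; 255 0 0 0.3 0; 255 0 0 0.3 0; 255 0 0 0.3 0"

```text
clock: 15.1
position: [0.4759, 0.2686, 0.1283]
tool_rot: [[0.995, 0.099, 0.003], [0.099, -0.995, 0.002], [0.004, -0.002, -1.0]]
ft_force: [0.5, 0.5, -1.5]
opening: 0.02
```

Call:
send_rows:
  rows: "255 0 0 0 0.06; 255 0 0 0 0.12; 255 0 0 0 0.162; 255 0 0 0 0.162; 255 0 0 0 0.162"

```text
clock: 15.72
position: [0.4759, 0.2685, 0.1283]
tool_rot: [[0.998, -0.062, 0.003], [-0.062, -0.998, 0.002], [0.003, -0.002, -1.0]]
ft_force: [0.5, -1.0, -0.8]
opening: 0.0194
```

Call:
send_rows:
  rows: "255 0 0 0 -0.05; 255 0 0 -0.5 -0.05; 255 0 0 -1 -0.05; 255 0 0 -2 -0.05; 255 0 0 -5 -0.05; 255 0 0 -9 -0.05; 255 -5 0 -10 -0.05; 255 -8 0 -10 -0.05; 255 -8 0 -10 -0.05; 255 -8 0 -10 -0.05"

```text
clock: 16.98
position: [0.3964, 0.2732, 0.2286]
tool_rot: [[1.0, -0.013, 0.005], [-0.013, -1.0, 0.002], [0.005, -0.002, -1.0]]
ft_force: [0.4, -0.2, -1.3]
opening: 0.0198
```

```bash
python3 - <<'E'
from h import *
s=ctrl.get_state();m=camera_model('wrist')
p,d=get_image('wrist');p=p[...,::-1]
cv2.imwrite('pics/w10.png',p);np.save('pics/w10m.npy',m,allow_pickle=True)
crop(p,256,20,140,115,5,"pics/c10z.png");crop(p,256,80,140,115,5,"pics/c10.png")
print(s['clock'],s['position'],np.degrees(np.arctan2(s['tool_rot'][1,0],s['tool_rot'][0,0])),s['joint_pos'])
x,y,w,h=310,105,35,50;c=p[y:y+h,x:x+w].astype(float)
k=np.clip(1-(c[...,2]-80)/140,0,1);k[k<.25]=0
yy,xx=np.nonzero(k);W=k[yy,xx]
P=np.array([at_z(m,x+a,y+b,.048,1)[:2] for a,b in zip(xx,yy)])
mu=np.average(P,axis=0,weights=W);C=np.cov(P.T,aweights=W);e,V=np.linalg.eigh(C);v=V[:,1]*np.sign(V[0,1])
print(len(W),mu,np.degrees(np.arctan2(v[1],v[0])),np.sqrt(e)*12**.5)
E
```

```text
16.975 [0.39638152 0.27315875 0.22863329] -0.7206638190034337 [-0.06638823  0.01975798 -0.63006051  1.83960519  0.01353802  1.28118816
 -2.28353175]
123 [0.47524538 0.26909232] 3.4135405387669673 [0.00313111 0.02799077]
```

View pics/c10.png

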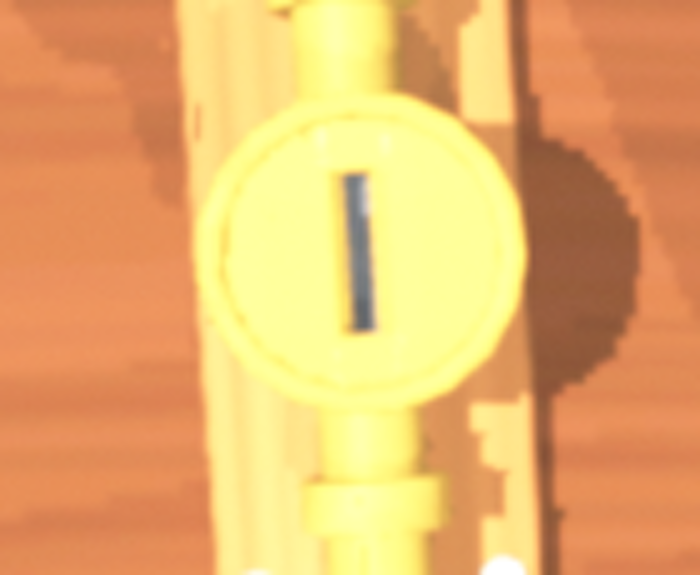

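View pics/w10.png

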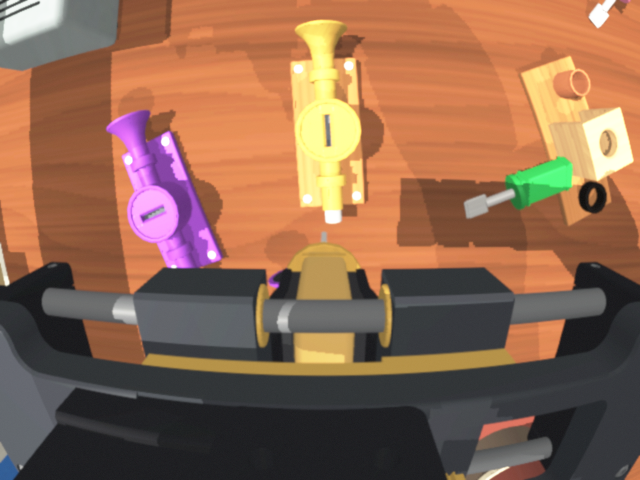

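Call:
send_rows:
  rows: "255 0.5 2 0 -0.1; 255 1.5 5 0 -0.26; 255 2.3 8 0 -0.43; 255 3.2 11 0 -0.6; 255 4.1 14 0 -0.77; 255 5 17 0 -0.94; 255 5.9 20 0 -1.11; 255 6.8 23 0 -1.28; 255 7.7 26 0 -1.45; 255 8.3 28 0 -1.62; 255 8.7 29 0 -1.79; 255 8.7 29 0 -1.96"

```text
clock: 18.52
position: [0.4804, -0.0197, 0.2276]
tool_rot: [[-0.37, 0.929, 0.003], [0.929, 0.37, 0.002], [0.001, 0.004, -1.0]]
ft_force: [0.7, 0.6, -1.2]
opening: 0.0198
```

Call:
send_rows:
  rows: "255 0 0 0 -0.1; 255 0 0 0 -0.14; 255 0 0 0 -0.14; 255 0 0 0 -0.14"

```text
clock: 19.02
position: [0.4806, -0.02, 0.2274]
tool_rot: [[-0.495, 0.869, 0.003], [0.869, 0.495, 0.002], [0.001, 0.003, -1.0]]
ft_force: [0.2, -0.8, -1.8]
opening: 0.02
```

```bash
python3 - <<'E'
from h import *
s=ctrl.get_state();m=camera_model('wrist')
p,d=get_image('wrist');p=p[...,::-1];cv2.imwrite('pics/w11.png',p)
q,d=get_image('side');q=q[...,::-1];cv2.imwrite('pics/s11.png',q)
a=cv2.resize(p[140:300,230:420],None,fx=2.2,fy=3.5);b=cv2.resize(q[150:350,280:430],None,fx=2.4,fy=2.8)
cv2.imwrite("pics/c11.png",np.hstack([a,b]))
print(s['clock'],s['position'],np.degrees(np.arctan2(s['tool_rot'][1,0],s['tool_rot'][0,0])),s['tool_rot'][:,2])
R=s['tool_rot'];P=s['position']
w=P+R[:,0]*.0105+R[:,2]*.0844;print('tip expected',proj(m,w,1),proj(camera_model('side'),P+R[:,2]*.0844))
E
```

```text
19.025 [ 0.48063556 -0.01999014  0.22740742] 119.66029672243869 [ 0.00251305  0.00235657 -0.99999407]
tip expected [323.71387432 230.69408181] [358.09033788 242.65766931]
```

View pics/c11.png

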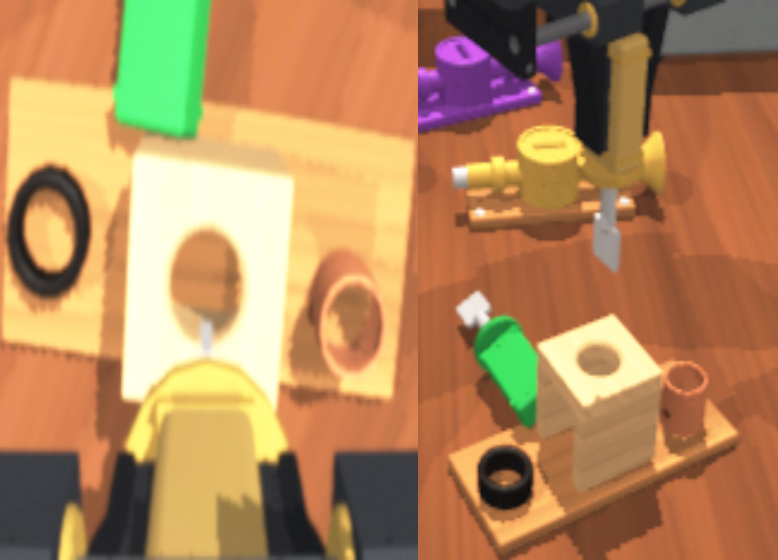

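Call:
send_rows:
  rows: "255 0.18 0.02 2 0; 255 0.18 0.02 4 0; 255 0.18 0.02 5.5 0; 255 0.18 0.02 6 0; 255 0.18 0.02 6 0; 255 0.18 0.02 6 0"

```text
clock: 19.88
position: [0.4804, -0.018, 0.1682]
tool_rot: [[-0.495, 0.869, 0.004], [0.869, 0.495, 0.002], [0.0, 0.004, -1.0]]
ft_force: [0.2, -0.2, -0.8]
opening: 0.0197
```

Call:
send_rows:
  rows: "255 0 -0.05 1.5 0; 255 0 -0.05 3 0; 255 0 -0.05 4.5 0; 255 0 -0.05 5.8 0; 255 0 -0.05 6.2 0; 255 0 -0.05 6.2 0; 255 0 -0.05 6.2 0"

```text
clock: 20.75
position: [0.4806, -0.0181, 0.1067]
tool_rot: [[-0.495, 0.869, 0.005], [0.869, 0.495, 0.002], [-0.0, 0.005, -1.0]]
ft_force: [0.2, 0.4, -0.8]
opening: 0.0201
```

```bash
python3 - <<'E'
from h import *
s=ctrl.get_state()
print(s['clock'],s['position'],s['ft_force'],np.degrees(np.arctan2(s['tool_rot'][1,0],s['tool_rot'][0,0])))
q,d=get_image('side');crop(q[...,::-1],310,220,110,110,5,"pics/s12.png")
E
```

```text
20.75 [ 0.48064662 -0.01811176  0.10670549] [ 0.24046262  0.42809477 -0.80530662] 119.69240777759167
```

View pics/s12.png

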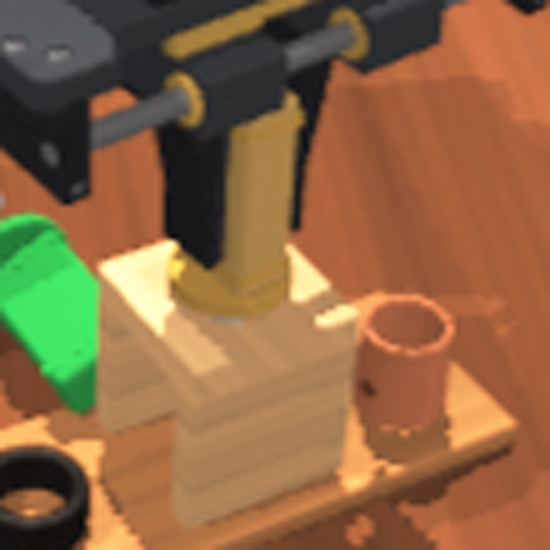

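Call:
send_rows:
  rows: "255 0 -0.06 0.15 0; 255 0 -0.06 0.3 0; 255 0 -0.06 0.4 0; 255 0 -0.06 0.43 0; 255 0 -0.06 0.43 0; 255 0 -0.06 0.43 0"

```text
clock: 21.55
position: [0.4802, -0.0184, 0.1024]
tool_rot: [[-0.495, 0.869, 0.005], [0.869, 0.495, 0.002], [-0.0, 0.005, -1.0]]
ft_force: [0.4, -0.6, -1.0]
opening: 0.0194
```

Call:
send_rows:
  rows: "255 0 0 0.05 0; 255 0 0 0.08 0; 255 0 0 0.08 0"

```text
clock: 21.92
position: [0.4802, -0.0184, 0.1023]
tool_rot: [[-0.495, 0.869, 0.005], [0.869, 0.495, 0.002], [-0.001, 0.005, -1.0]]
ft_force: [-3.5, -0.0, 6.8]
opening: 0.0199
```

Contact (+7 N); release.

Call:
send_rows:
  newtons: 10
  rows: "180 0 0 0 0; 160 0 0 0 0; 120 0 0 0 0; 60 0 0 0 0; 0 0 0 0 0; 0 0 0 0 0; 0 0 0 0 0; 0 0 0 0 0"

```text
clock: 22.92
position: [0.4802, -0.0184, 0.1023]
tool_rot: [[-0.495, 0.869, 0.005], [0.869, 0.495, 0.002], [-0.001, 0.005, -1.0]]
ft_force: [-0.4, 0.2, 0.1]
opening: 0.0827
```

```bash
python3 - <<'E'
from h import *
s=ctrl.get_state()
print(s['clock'],s['position'],s['ft_force'],s['opening'])
q,d=get_image('side');crop(q[...,::-1],310,200,110,130,4.5,"pics/s13.png")
E
```

```text
22.925 [ 0.4801951  -0.01841953  0.10232099] [-0.4150376   0.19991339  0.14359075] 0.08267085911472524
```

View pics/s13.png

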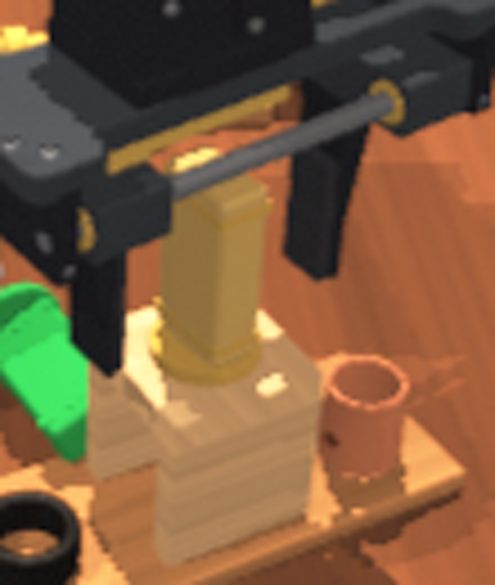

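Released and seated. Back off straight up and check everything.

Call:
send_rows:
  rows: "0 0 0 -2 0; 0 0 0 -6 0; 0 0 0 -11 0; 0 0 0 -16 0; 0 -6 -6 -18 0; 0 -10 -12 -18 0; 0 -10 -18 -18 0; 0 -10 -18 -18 0; 0 -10 -18 -18 0"

```text
clock: 24.1
position: [0.3713, -0.1962, 0.2817]
tool_rot: [[-0.492, 0.871, 0.006], [0.871, 0.492, 0.002], [-0.001, 0.006, -1.0]]
ft_force: [-0.7, 0.1, -0.0]
opening: 0.0871
```

```bash
python3 - <<'E'
from h import *
s=ctrl.get_state();print(s['clock'],s['position'],s['ft_force'])
t,d=get_image('top');t=t[...,::-1].copy();cv2.imwrite('pics/t14.png',t)
q,d=get_image('side');cv2.imwrite('pics/s14.png',q[...,::-1])
a=cv2.resize(t[175:270,205:275],None,fx=5.5,fy=6,interpolation=2)
b=cv2.resize(t[175:270,325:395],None,fx=5.5,fy=6,interpolation=2)
cv2.imwrite("pics/c14.png",np.hstack([a,b]))
E
```

```text
24.1 [ 0.37127064 -0.1962486   0.2817309 ] [-0.65337453  0.10953457 -0.01974254]
```

View pics/c14.png

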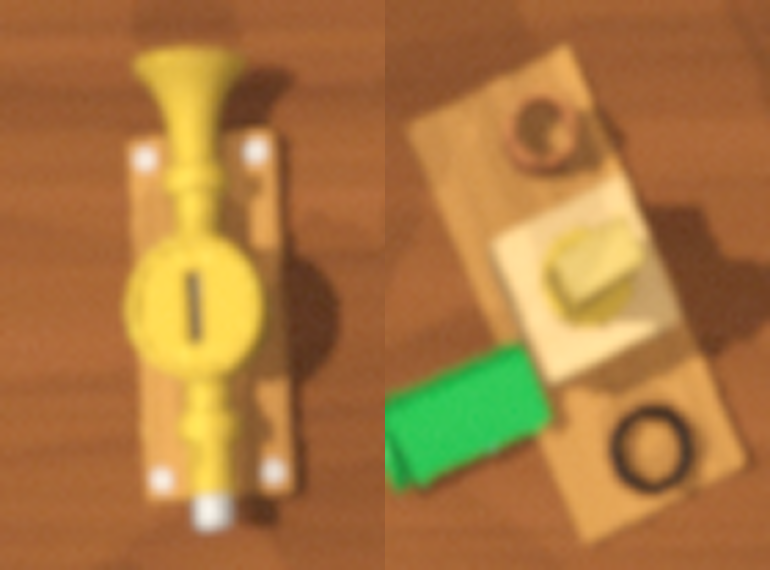

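View pics/s14.png

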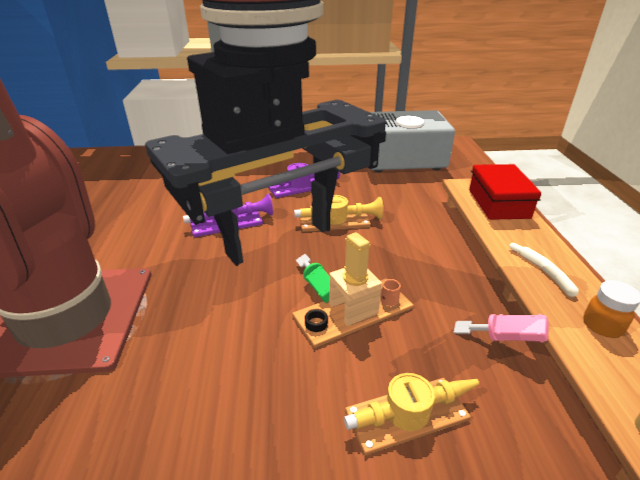

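```bash
python3 -c "
from bench import ctrl
print(ctrl.job_done())"
```

```text
the job is handed in; nothing more can be done
None
```

The job is done and handed in at about 24 s. I took the screwdriver from its stand, turned the bell valve's screw clockwise in line with its pipe, put the screwdriver back upright in the stand and let go.

- **Bell screw:** The first turn stopped short: measured after withdrawal, the slot was about 3° off the pipe. I put the blade back in, turned a little more, and the slot then measured 3.4° against 2.95° for the pipe. That is within about 0.5°, close to the limit of the measurement.
- **Screwdriver:** In the final pictures its collar sits flat on the bridge, in the same place as at the start. The gripper is open and clear of everything.
- **Bystanders:** The ring and the ferrule are where they were in the first picture. The narrow-tipped valve was never touched.
- **Not my doing:** The green and pink look-alike drivers stood upright in the first picture and fell over before the gripper had touched anything. The green one now lies against the stand's tray. It did not move the ring or the stand.

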